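# Turn a cover plate over on the flip ramp

## Task

Turn the blue cover plate over with the flip ramp: lay it lengthwise, blue face up, over the ramp's top edge and let go so that it slides down and leans on the ramp with its lower end in the groove, then push its upper end on over so that it falls into the tray bare steel face up. Let the ramp do the turning, do not turn the plate over in the gripper, and leave the red plate alone.

Things in the scene. Friction and masses are not known exactly. Their poses are not given: they have to be found in the camera images.
- blue_plate_center (a point): centre (half-way up) of the blue cover plate, a loose flat rectangular plate of 0.14 kg lying blue face up on the worktop: 60 mm along its x, 96 mm along its y, 10 mm thick. Its z axis points out of the blue painted face; the other face is bare steel. Its outline is the same turned end for end.
- red_plate_center (a point): centre (half-way up) of the red cover plate, a bystander of the same size and make, red face up (60 mm along x, 96 mm along y, 10 mm thick). The two plates may lie in each other's place.
- ramp_edge (a point): middle of the top edge of the fixed wooden flip ramp, 70 mm above the worktop. z up; y along it, parts travel to -y. Behind (+y) lies a level, rimless ledge 90 mm long and wide; ahead an aluminium ramp falls at 65 degrees to a groove (y -31 to -55 mm, floor 4 mm above the worktop). A plate let go lengthwise on the edge with its centre 8 to 18 mm ahead tips and slides, toe into the groove.
- tray (a point): where the turned plate's centre comes to lie on the tray's cork floor, 14 mm above the worktop, 85 mm ahead (-y) of the ramp edge; same axes. Floor 90 mm wide, y +30 mm (edge at the groove) to -89 mm; 6 mm rims. The leaning plate stands 10 to 20 mm above the ledge: closed fingers sweeping from behind it, 4 to 7 mm above the ledge, to just past the tray's groove edge tip it over.

How it is judged:
By the outcome, as a careful person would: the job done as asked, in the order asked, and still so for the second after the job is handed in, with the robot touching nothing.
It also fails if it takes over 42 s, if anything falls off the work surface, if the arm or the gripper's body presses on something with over 40 N, if the wrist force passes 120 N, or if a joint passes its speed limit or range.

## Robot

A 6-joint arm with a two-finger parallel gripper is mounted at the origin on a cart in front of the work surface, level with it; the furniture and walls round the work are solid. World frame = base frame: x ahead of the robot, y to its left, z up, the work surface at z = 0. Lengths are in mm, angles in rad, forces in N, time in s.
With the tool pointing down it reaches from about 425 to 1125 mm from the base axis. Payload 14.9 kg.
Tool frame: the origin (TCP) lies at the very end of the fingers, on their centre line; the grasp point (between the pads) lies 19 mm behind it; z points along the fingers, x is the direction in which the jaws open and shut, and the axes are right-handed (so a half turn about z gives the same grasp; the last joint's range is limited). The gripper opens to 91 mm and grips with 3 to 60 N. Pads are 32 mm wide; open, the fingers measure 118 mm over their backs; the gripper's body (76 mm by 178 mm) begins 60 mm behind the grasp point.
Start: joints at [-1.372, 0.379, 1.734, -0, 1.028, -0.033], TCP at [160.805, -681.293, 213.932] pointing down, gripper open.
Joint ranges: [-2.77, 2.77], [-0.74, 2.19], [0, 2.66], [-1.06, 4.2], [0.31, 2.87], [-3.08, 3.08]. Speed limits (rad/s): [1.89, 1.89, 2.39, 3.14, 3.14, 3.14].

## Interface

Orientations are given as a unit quaternion [w, x, y, z].
In Python, from plant import ctrl, eyes gives the robot as it stands. The module is installed in compiled form; this text tells all that it offers.
- The arm moves only by the tool carry_out, never from a script. Its argument "increments" is text: rows parted by semicolons, each of 6 numbers parted by spaces: the shift along the tool's x, y, z in mm, then the turn, a rotation vector about the tool's x, y, z in degrees. In form: dx dy dz ax ay az; .... A call has 1 to 10 rows; each row is the pose to reach, as a shift and turn from the pose commanded when the call began, along the tool's axes at that moment; what a row does not reach only later rows make up. A row lasts 1/8 s, in which the tool goes at most 62.5 mm and 10.7 degrees, less where a joint would pass 70% of its speed; a pose out of reach is approached as far as the arm can. A call with a gripper value outside its range is refused whole. "jaw" is the finger opening in mm, from 0 to 91.2, set as the call begins (left out, the last holds). The fingers move at their own pace and stop on an object; "force" is the grip in N (left out, the last holds). Time passes only in rows, so rows that repeat a pose let the fingers close. It gives the time, the measured TCP pose, the force and the opening at its end, in the units of the state.
- ctrl.get_state(): the state, without advancing time (a new reading comes with each control period).
- eyes.camera(name): name is "side" or "top" or "wrist"; returns (picture, depth): 384x512x3 uint8, red, green, blue; 384x512 float32, mm along the optical axis (not along the pixel's ray), 0 where there is no reading.
- eyes.camera_model(name): a dict with "fx", "fy", "cx", "cy" (pixels), "k1" (the pictures are not rectified: a ray, as slopes to the right and down, at radius r is drawn at 1 + k1 r^2 times it, then the intrinsics apply), "rvec" (rotation vector, rad) and "tvec" (3), from world to camera coordinates, as OpenCV has them. Camera axes: x right, y down, z forward; pixel columns grow to the right and rows downward; lengths in mm; the calibration is good to about 2 mm. A picture is of the moment at which its call begins: read the wrist's pose just before it. camera_model takes no time and is no camera call; for the wrist camera it gives the pose at the moment of the call.
- ctrl.job_done(): hands the job in, once; it reports no verdict.
The state is a dict: "clock": time; "joint_pos": joint angles; "qvel": joint speeds; "joint_torque": joint torques, N m; "eef_pos": TCP position; "orientation": TCP orientation; "force": force on the tool from outside, world axes, zero at the start; "ft_torque": the same for the moment, N m; "opening": finger opening in mm.
Only numpy, scipy, OpenCV 4.12 (cv2) and the standard library are available. Lean on these libraries where they do the work, as an engineer would, in place of code of your own. Each camera call takes 0.05 s, during which the arm holds its last target.

## Working session

There is one attempt and no reset: what is moved stays moved. The work goes in short steps, Python scripts to look and compute and a tool call to move; the robot and the scene stay as the last step left them, time stands still between calls to the robot, and variables do not carry over. Pictures are saved under pics/ and viewed, and the job is handed in when it is done.

Besides the shell and the picture viewer there is one more tool, called after ">>>" as a command line: name --argument value ..., lists and objects as JSON in quotes. carry_out: Moves the arm, as the interface text tells. Its arguments: {"type":"object","properties":{"increments":{"type":"string"},"jaw":{"type":"number"},"force":{"type":"number"}},"required":["increments"]}

```bash
mkdir -p pics; python3 - <<'E'
from plant import ctrl, eyes
import cv2, numpy as np, pickle
s=ctrl.get_state(); print(s)
out={}
for n in ["side","top","wrist"]:
    m=eyes.camera_model(n); p,d=eyes.camera(n)
    out[n]=(p,d,m); print(n,m)
    cv2.imwrite(f"pics/a_{n}.png",p[:,:,::-1])
pickle.dump(out,open("a.pkl","wb"))
E
```

```text
{'clock': 0.0, 'joint_pos': array([-1.37230968e+00,  3.79438435e-01,  1.73479631e+00,  1.19427541e-06,
        1.02848988e+00, -3.33062688e-02]), 'qvel': array([ 0.00023114, -0.00051801,  0.00072174,  0.00038946,  0.00113413,
        0.00149097]), 'joint_torque': array([ 1.55742440e-03, -7.63719893e+01, -4.34365726e+01,  6.51444937e-02,
        4.25040652e-02, -9.89540354e-05]), 'eef_pos': array([ 160.71596535, -680.88133549,  213.25967344]), 'orientation': array([-3.66224947e-04,  7.84130686e-01, -6.20595478e-01, -4.31536930e-04]), 'force': array([ 0.34705217, -0.79286544, -1.03916349]), 'ft_torque': array([-0.03753842,  0.0353338 ,  0.01478428]), 'opening': 91.27849205604724}
side {'fx': 458.76251554028096, 'fy': 458.76251554028096, 'cx': 254.33607042300002, 'cy': 183.87541961285467, 'k1': -0.012715920807868564, 'rvec': array([ 0.64111661, -2.36007816,  1.47082408]), 'tvec': array([505.72586096, 135.44606778, 785.47738398])}
top {'fx': 470.47755763017767, 'fy': 470.47755763017767, 'cx': 260.98708932997954, 'cy': 189.14967595198672, 'k1': -0.18930999494871187, 'rvec': array([ 2.07470881, -2.12087147,  0.24517404]), 'tvec': array([152.18838361, 528.91994382, 874.96040462])}
wrist {'fx': 339.94827744070875, 'fy': 339.94827744070875, 'cx': 255.63513240000879, 'cy': 195.6811981744878, 'k1': 0.0009544683784540149, 'rvec': array([-2.29483162,  1.81626269,  0.24052275]), 'tvec': array([-698.80863227,  -28.92547473,  389.82151447])}
```

View pics/a_side.png

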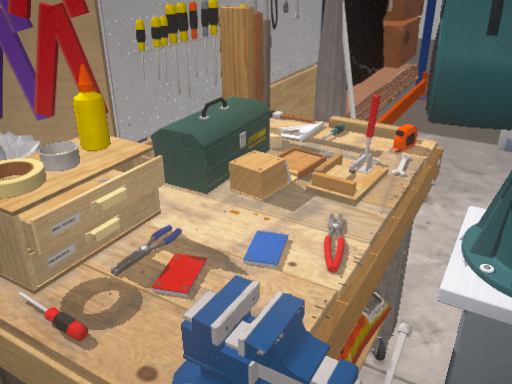

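View pics/a_top.png

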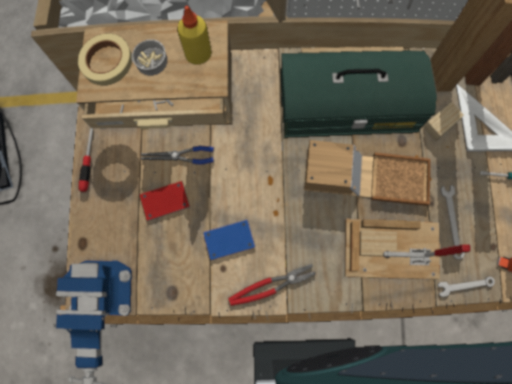

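View pics/a_wrist.png

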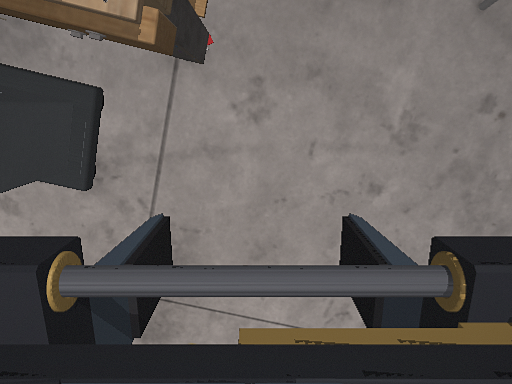

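The top view shows the blue plate at about (230,241) and the red one at (164,201). The ramp ledge is at (330,165) with its aluminium slope at (356,172), and the tray's cork is at (401,178). I'll measure these next.

```bash
cat > h.py <<'E'
import cv2, numpy as np
from scipy.spatial.transform import Rotation as R
def ray(m,px):
    px=np.atleast_2d(np.asarray(px,float))
    d=(px-[m['cx'],m['cy']])/[m['fx'],m['fy']]
    u=d.copy()
    for _ in range(20): u=d/(1+m['k1']*(u**2).sum(1,keepdims=True))
    return u
def cam(m): return R.from_rotvec(m['rvec']).as_matrix(), np.array(m['tvec'])
def plane(m,px,z):
    Rm,t=cam(m); u=ray(m,px); D=np.c_[u,np.ones(len(u))]@Rm  # world dirs
    C=-Rm.T@t; return C+D*((z-C[2])/D[:,2])[:,None]
def depth(m,px,d):
    Rm,t=cam(m); u=ray(m,px); P=np.c_[u,np.ones(len(u))]*np.asarray(d).reshape(-1,1)
    return (P-t)@Rm
def proj(m,P):
    Rm,t=cam(m); c=np.atleast_2d(P)@Rm.T+t; u=c[:,:2]/c[:,2:]
    return u*(1+m['k1']*(u**2).sum(1,keepdims=True))*[m['fx'],m['fy']]+[m['cx'],m['cy']]
def colmask(p,c):
    h=cv2.cvtColor(p,cv2.COLOR_RGB2HSV)
    if c=='blue': return cv2.inRange(h,(105,130,60),(125,255,255))
    return cv2.inRange(h,(0,170,60),(6,255,255))|cv2.inRange(h,(174,170,60),(180,255,255))
E
python3 - <<'E'
import pickle; from h import *
o=pickle.load(open('a.pkl','rb'))
for n in ['top','side']:
  p,d,m=o[n]
  for c in ['blue','red']:
    k=colmask(p,c); cs,_=cv2.findContours(k,cv2.RETR_EXTERNAL,cv2.CHAIN_APPROX_NONE)
    for q in sorted(cs,key=cv2.contourArea)[::-1][:3]:
      if cv2.contourArea(q)<300: continue
      W=plane(m,q[:,0],10)[:,:2].astype(np.float32)
      r=cv2.minAreaRect(W); px=q[:,0].mean(0)
      print(n,c,px,r, cv2.boxPoints(r).round(0).tolist(), 'z',depth(m,[px],[d[int(px[1]),int(px[0])]])[0])
p,d,m=o['top']
g=np.mgrid[135:212,295:445]; px=np.c_[g[1].ravel(),g[0].ravel()]
W=depth(m,px,d[px[:,1],px[:,0]])
L=W[(abs(W[:,2]-70)<5)]; r=cv2.minAreaRect(L[:,:2].astype(np.float32)); print('ledge',len(L),r,cv2.boxPoints(r), np.median(L[:,2]))
cv2.imwrite('pics/z.png',cv2.resize(np.clip(W[:,2].reshape(77,150)*3,0,255).astype(np.uint8),None,fx=5,fy=5,interpolation=0))
cv2.imwrite('pics/zc.png',cv2.resize(p[135:212,295:445,::-1],None,fx=5,fy=5))
np.set_printoptions(suppress=True,linewidth=220)
print(W[:,2].reshape(77,150)[37,::3].round(0)); print(W.reshape(77,150,3)[37,::10].round(0).tolist())
E
```

```text
top blue [101.46464646 282.92592593] ((357.4139709472656, 484.5426940917969), (161.1923065185547, 102.01387786865234), 67.6658706665039) [[280.0, 429.0], [374.0, 391.0], [435.0, 540.0], [341.0, 578.0]] z [347.68666478 435.41186777 126.08672309]
top blue [228.37762238 238.78321678] ((439.50885009765625, 210.00164794921875), (55.791770935058594, 91.95591735839844), 15.381980895996094) [[400.0, 247.0], [425.0, 158.0], [479.0, 173.0], [454.0, 262.0]] z [441.25522623 210.02798524   7.30969787]
top blue [ 81.20547945 328.92465753] ((252.09329223632812, 523.4522094726562), (97.6168212890625, 64.3126220703125), 89.59502410888672) [[220.0, 475.0], [284.0, 474.0], [285.0, 572.0], [220.0, 572.0]] z [263.5978554  472.52082201 126.09212596]
top red [163.43225806 200.6       ] ((525.5689086914062, 346.22760009765625), (56.77688980102539, 92.78832244873047), 17.618627548217773) [[484.0, 382.0], [513.0, 293.0], [567.0, 311.0], [539.0, 399.0]] z [524.08510456 346.77368019  10.70385717]
side blue [247.01736111 350.65972222] ((319.3659973144531, 432.08856201171875), (224.82281494140625, 138.33763122558
[... 1437 characters left out ...]
041016, 91.05814361572266), 82.66471099853516) [[529.7276   -41.23862 ]
 [620.04047  -52.864513]
 [632.06256   40.5264  ]
 [541.7497    52.152294]] 70.16644960232198
[-2. -0. -1. -0. 70. 72. 71. 69. 70. 74. 70. 70. 71. 68. 69. 70. 68. 67. 69. 69. 51. 29.  6.  2.  6.  6. 15. 16. 15. 17. 15. 15. 16. 15. 14. 11. 18. 18. 13. 16. 17. 14. 13. 13. 20. 22. -2.  1. -1. -1.]
[[584.0, 66.0, -2.0], [576.0, 47.0, 23.0], [564.0, 32.0, 68.0], [563.0, 12.0, 70.0], [562.0, -8.0, 70.0], [561.0, -28.0, 71.0], [566.0, -53.0, 51.0], [316.0, 143.0, 974.0], [575.0, -104.0, 16.0], [575.0, -126.0, 15.0], [575.0, -148.0, 15.0], [574.0, -170.0, 15.0], [573.0, -192.0, 17.0], [573.0, -214.0, 18.0], [577.0, -244.0, 1.0]]
```

View pics/zc.png

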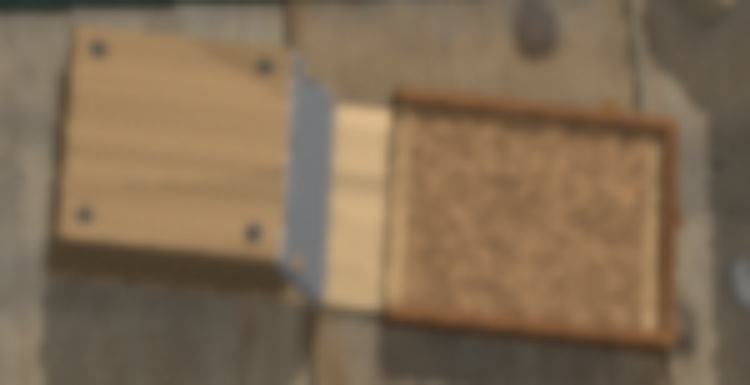

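View pics/z.png

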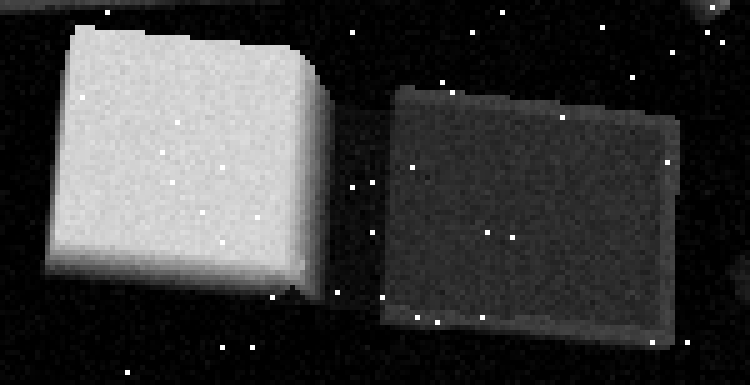

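```bash
python3 - <<'E'
import pickle; from h import *
np.set_printoptions(suppress=True,precision=1,linewidth=200)
o=pickle.load(open('a.pkl','rb')); p,d,m=o['top']
# aluminium: low saturation inside ROI
h=cv2.cvtColor(p,cv2.COLOR_RGB2HSV); g=p.astype(int)
rb=g[:,:,0]-g[:,:,2]   # wood >0, alu ~<=0
E=[]
for r in range(147,187):
    a=rb[r,340:375]; 
    i=np.where(a<10)[0]
    if len(i)==0: continue
    j=i[0]; 
    x=340+j-1+(a[j-1]-10)/(a[j-1]-a[j]) if j else 340
    E.append((x,r))
E=np.array(E); W=plane(m,E,70); print(W[::4])
f=cv2.fitLine(W[:,:2].astype(np.float32),cv2.DIST_HUBER,0,1,.01).ravel(); print('edge fit',f,np.degrees(np.arctan2(f[1],f[0])),W[0],W[-1])
# ledge outline from depth mask
G=np.mgrid[130:215,290:445]; px=np.c_[G[1].ravel(),G[0].ravel()]
Wd=depth(m,px,d[px[:,1],px[:,0]])
k=((abs(Wd[:,2]-70)<6)).reshape(85,155).astype(np.uint8); k=cv2.medianBlur(k*255,5)
c=max(cv2.findContours(k,0,1)[0],key=cv2.contourArea)[:,0]+[290,130]
r=cv2.minAreaRect(plane(m,c,70)[:,:2].astype(np.float32)); print('ledge',r,cv2.boxPoints(r))
# tray cork+rims
k=((Wd[:,2]>9)&(Wd[:,2]<30)).reshape(85,155).astype(np.uint8); k[:,:80]=0
k=cv2.medianBlur(k*255,5)
c=max(cv2.findContours(k,0,1)[0],key=cv2.contourArea)[:,0]+[290,130]
r=cv2.minAreaRect(plane(m,c,20)[:,:2].astype(np.float32)); print('tray',r,cv2.boxPoints(r))
p,d,m=o['side']
cv2.imwrite('pics/sc.png',cv2.resize(p[90:230,210:410,::-1],None,fx=4,fy=4,interpolation=2))
E
```

```text
[[605.6 -49.7  70. ]
 [597.1 -48.4  70. ]
 [588.7 -47.3  70. ]
 [580.3 -46.5  70. ]
 [571.9 -45.3  70. ]
 [563.6 -43.8  70. ]
 [555.3 -42.9  70. ]
 [547.  -42.2  70. ]
 [538.8 -40.7  70. ]]
edge fit [  1.   -0.1 573.7 -45.4] -7.5440264 [605.6 -49.7  70. ] [532.7 -39.8  70. ]
ledge ((580.5130615234375, -0.006195068359375), (94.04399108886719, 91.73806762695312), 82.58011627197266) [[529.  -40.7]
 [619.9 -52.6]
 [632.1  40.7]
 [541.1  52.5]]
tray ((559.9005126953125, -158.76318359375), (128.1564483642578, 105.17292022705078), 83.15585327148438) [[ 500.1 -216.1]
 [ 604.5 -228.7]
 [ 619.7 -101.4]
 [ 515.3  -88.9]]
```

View pics/sc.png

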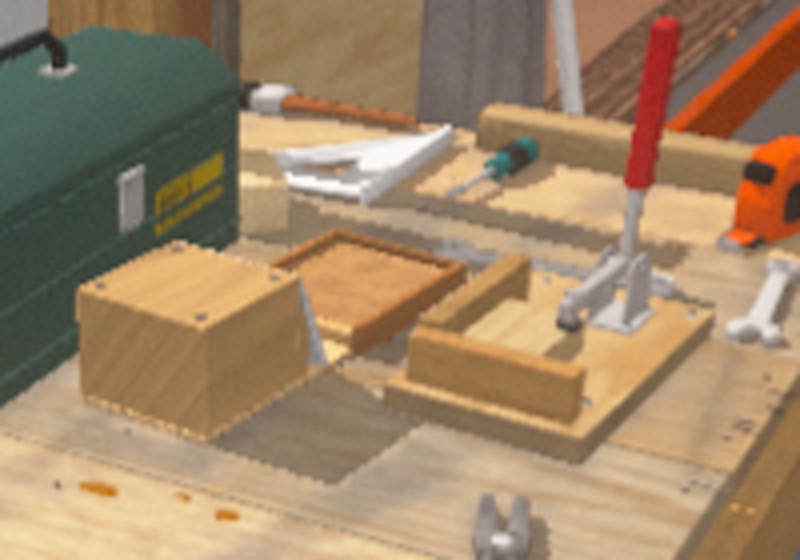

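```bash
cat >> h.py <<'E'
def inc(s,tgt,yaw):
    """rel shift/turn from state to TCP tgt with tool down, jaw x at yaw deg"""
    q=s['orientation']; R0=R.from_quat([q[1],q[2],q[3],q[0]])
    c,sn=np.cos(np.radians(yaw)),np.sin(np.radians(yaw))
    R1=R.from_matrix(np.array([[c,sn,0],[sn,-c,0],[0,0,-1]]).T.T)
    dR=R0.inv()*R1
    return R0.inv().apply(np.array(tgt)-s['eef_pos']), np.degrees(dR.as_rotvec())
E
python3 - <<'E'
import pickle; from h import *
np.set_printoptions(suppress=True,precision=0,linewidth=220)
o=pickle.load(open('a.pkl','rb'))
Ws=[]
for n in ['top','side']:
    p,d,m=o[n]; G=np.mgrid[0:384,0:512]; px=np.c_[G[1].ravel(),G[0].ravel()]
    dd=cv2.medianBlur(d,3)[px[:,1],px[:,0]]; k=dd>0
    Ws.append(depth(m,px[k],dd[k]))
W=np.vstack(Ws)
print('cols y',list(range(560,-500,-40)))
for x in range(800,280,-40):
    row=[]
    for y in range(560,-500,-40):
        k=(abs(W[:,0]-x)<20)&(abs(W[:,1]-y)<20)
        row.append(np.percentile(W[k,2],97) if k.sum()>3 else np.nan)
    print(x,np.array(row))
from plant import ctrl
s=ctrl.get_state()
for t,y in [((330,-600,260),-60),((520,-330,280),-30),((560,0,260),0),((438.5,211,150),15.4)]: print(t,*inc(s,t,y))
E
```

```text
cols y [560, 520, 480, 440, 400, 360, 320, 280, 240, 200, 160, 120, 80, 40, 0, -40, -80, -120, -160, -200, -240, -280, -320, -360, -400, -440, -480]
800 [ nan  -1. 175. 175. 175. 181. 181. 298. 303. 151.   2.   1. 134. 137. 138. 137. 139. 139. 140. 141.  nan 348. 359. 321. 305. 307.  17.]
760 [  2.  78. 175. 175. 178. 181. 180. 262. 267. 151.   2.   2. 141. 141. 142. 142. 143. 142. 142. 142.  nan 352. 329.   7.   2.   2.  15.]
720 [  1. 145. 173. 175. 170. 151. 151. 151. 151. 151.   1.   2. 141. 142. 162. 172. 172. 157. 142. 142.  36.  38.  37.   8.   8.   2.  14.]
680 [  0.  15. 148. 149. 149. 149. 149. 149. 149. 148.   2.   1. 141. 141. 141. 141. 141. 141. 140. 140.  37.  37.  36.   9.  10.  10.  14.]
640 [  0.  19.   1.   2.  10. 121. 121.  12.  12.   1.   1.   1. 116. 112. 113. 103. 102.   2.   2.   2.  36.   2.  13.  15.  15.  15.  14.]
600 [ 0. 23.  1.  1.  8. 10. 11. 12. 12.  2.  1.  2.  1. 71. 71. 71. 44. 21. 21. 21. 20.  2.  2.  2.  2.  2. 30.]
560 [ 0. 22.  1.  1.  8. 11. 11.  2.  1.  1.  2.  2.  2. 71. 71. 71. 32. 16. 16. 20. 20.  3.  2. 12. 17. 20. 31.]
520 [ 0.  1.  1.  
[... 260 characters left out ...]
1.  2.  2.  2. 49. 48. 49. 49. 35. 19.  8.  2.  2.  2.  3. 31.]
400 [  1.  99. 104. 104.   2.   2.   2.   2.  12.  11.   2.   2.   2.  10.   2.  49.  42.  62.  60. 193.  20.  10.   2.   3.   3.   3.  31.]
360 [  1. 127. 127. 127.  16.   2.   2.   1.   1.   2.  12.  12.  13.  11.   1.  48.  19.  19.  22.  43.  19.   2.   2.   8.  59.  63.  nan]
320 [ 13. 128. 128. 128.  14.   1.   2.   2.   1.  13.  12.  12.   2.   2.   2.   2.   2.   2.   2.   2.   8.   7.   8.   8.   1.  52.   1.]
(330, -600, 260) [ -40. -183.  -47.] [ -0.   0. -17.]
(520, -330, 280) [-259. -430.  -66.] [ -0.   0. -47.]
(560, 0, 260) [-571. -545.  -46.] [ -0.   0. -77.]
(438.5, 211, 150) [-804. -475.   64.] [ -0.   0. -92.]
```

>>> carry_out --increments "-40 -183 -47 0 0 -17; -40 -183 -47 0 0 -17; -40 -183 -47 0 0 -17; -110 -260 -55 0 0 -25; -180 -350 -60 0 0 -35; -259 -430 -66 0 0 -47; -259 -430 -66 0 0 -47; -259 -430 -66 0 0 -47; -259 -430 -66 0 0 -47; -259 -430 -66 0 0 -47" --jaw 91

```text
clock: 1.4
eef_pos: [520.3, -329.7, 279.9]
orientation: [0.0, 0.967, -0.256, -0.0]
force: [-1.2, -1.8, -0.7]
opening: 91.1
```

```bash
python3 - <<'E'
from h import *; from plant import ctrl
s=ctrl.get_state(); print(s['clock'],s['eef_pos'])
for t,y in [((560,-100,270),-10),((540,40,260),5),((438.5,211,180),15.4)]: print(t,*[v.round(1) for v in inc(s,t,y)])
E
```

```text
1.4 [ 520.3115524  -329.67119281  279.89302191]
(560, -100, 270) [ -79.  -219.3    9.9] [  0.    0.  -19.6]
(540, 40, 260) [-165.5 -331.1   19.9] [  0.    0.  -34.6]
(438.5, 211, 180) [-338.2 -429.7   99.9] [  0.   0. -45.]
```

>>> carry_out --increments "-40 -110 5 0 0 -10; -79 -219 10 0 0 -20; -79 -219 10 0 0 -20; -79 -219 10 0 0 -22; -79 -219 10 0 0 -22"

```text
clock: 2.02
eef_pos: [559.7, -100.2, 269.6]
orientation: [-0.0, 0.998, -0.066, -0.0]
force: [0.6, -0.3, -0.0]
opening: 90.9
```

```bash
python3 - <<'E'
from h import *; from plant import ctrl,eyes; import pickle
s=ctrl.get_state(); m=eyes.camera_model('wrist'); p,d=eyes.camera('wrist'); print(s['clock'],s['eef_pos'],s['orientation'])
Rm,t=cam(m); print(-Rm.T@t, Rm)
pickle.dump((p,d,m),open('w1.pkl','wb')); cv2.imwrite('pics/w1.png',p[:,:,::-1])
E
```

```text
2.025 [ 559.6720151  -100.22669742  269.62507361] [-1.11031642e-05  9.97799404e-01 -6.63044800e-02 -2.53393690e-04]
[569.29444541 -27.07595282 439.74120438] [[ 9.91201197e-01 -1.32363099e-01 -4.44215830e-04]
 [-1.27707082e-01 -9.57206192e-01  2.59706001e-01]
 [-3.48006973e-02 -2.57364169e-01 -9.65687629e-01]]
```

View pics/w1.png

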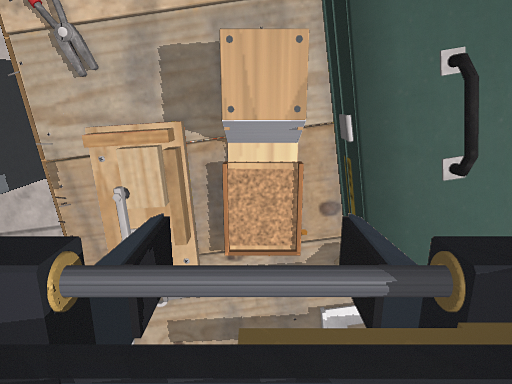

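The ramp is clear in the wrist view. The ledge spans columns 221–309 and rows 29–121, the aluminium runs to row 142, the groove to row 162, and the tray's cork to row 250. I'll refine the edge from these.

```bash
python3 - <<'E'
import pickle; from h import *
np.set_printoptions(suppress=True,precision=1,linewidth=200)
p,d,m=pickle.load(open('w1.pkl','rb')); g=p.astype(int); rb=g[:,:,0]-g[:,:,2]
E=[]
for c in range(228,302):
    a=rb[110:135,c]; j=np.where(a<20)[0][0]
    E.append((c,110+j-.5))
W=plane(m,E,70); f=cv2.fitLine(W[:,:2].astype(np.float32),cv2.DIST_HUBER,0,1,.01).ravel(); print('edge',f,np.degrees(np.arctan2(f[1],f[0])))
L=plane(m,[(221,29),(309,29),(305.5,120.5),(222,120.5)],70); print('ledge',L, L.mean(0))
T=plane(m,[(229,163),(299,163),(296.5,249),(230,249)],14); print('cork in',T,T.mean(0))
# groove/tray boundary
print(plane(m,[(228,142),(299,142)],4))
y=np.radians(-7.45); x=np.array([np.cos(y),np.sin(y)]); u=np.array([np.sin(y),-np.cos(y)])
e=np.array([574.5,-46]); 
for n,Q in (('L',L),('T',T)): print(n,np.c_[(Q[:,:2]-e)@x,(Q[:,:2]-e)@u])
print('edgefit lon',(f[2:]-e)@u)
E
```

```text
edge [  1.   -0.1 571.2 -43.1] -7.605871
ledge [[544.5  49.2  70. ]
 [631.3  37.6  70. ]
 [619.5 -50.6  70. ]
 [531.5 -38.9  70. ]] [581.7  -0.7  70. ]
cork in [[ 526.2  -93.7   14. ]
 [ 613.9 -105.4   14. ]
 [ 598.9 -221.9   14. ]
 [ 509.7 -210.    14. ]] [ 562.2 -157.8   14. ]
[[528.1 -68.4   4. ]
 [617.7 -80.4   4. ]]
L [[-42.  -90.5]
 [ 45.5 -90.2]
 [ 45.2  -1.3]
 [-43.6  -1.5]]
T [[-41.7  53.5]
 [ 46.8  53.8]
 [ 47.  171.3]
 [-43.  171.1]]
edgefit lon -2.438653945857433
```

```bash
python3 - <<'E'
from h import *; from plant import ctrl
s=ctrl.get_state(); print(s['clock'],s['eef_pos'])
for t,y in [((540,40,260),5),((438.5,211,180),15.4)]: print(t,*[v.round(1) for v in inc(s,t,y)])
E
```

```text
2.075 [ 559.63428754 -101.47216864  269.72451666]
(540, 40, 260) [ -38.4 -137.6    9.7] [  0.    0.  -12.7]
(438.5, 211, 180) [-161.8 -293.5   89.7] [  0.    0.  -23.1]
```

>>> carry_out --increments "-20 -60 5 0 0 -6; -38 -115 10 0 0 -11; -60 -160 20 0 0 -16; -95 -205 40 0 0 -20; -130 -250 65 0 0 -23; -162 -293 90 0 0 -23; -162 -293 90 0 0 -23; -162 -293 90 0 0 -23"

```text
clock: 3.08
eef_pos: [439.5, 209.9, 180.2]
orientation: [0.0, 0.991, 0.132, 0.0]
force: [0.1, 0.5, 0.8]
opening: 91.2
```

```bash
cat > plate.py <<'E'
from h import *; from plant import ctrl,eyes; import pickle,sys
s=ctrl.get_state(); m=eyes.camera_model('wrist'); p,d=eyes.camera('wrist'); print(s['clock'],s['eef_pos'],s['orientation'],s['opening'])
n=sys.argv[1]; z=float(sys.argv[2])
pickle.dump((p,d,m),open(n+'.pkl','wb')); cv2.imwrite(f'pics/{n}.png',p[:,:,::-1])
k=colmask(p,'blue'); cs=cv2.findContours(k,0,1)[0]; q=max(cs,key=cv2.contourArea); print(cv2.contourArea(q),q[:,0].mean(0))
r=cv2.minAreaRect(plane(m,q[:,0],z)[:,:2].astype(np.float32)); print(r)
b=cv2.boxPoints(r); print(b.round(1).tolist())
c=r[0]; print('to centre', *[v.round(1) for v in inc(s,(c[0],c[1],2.5),15.4)])
E
python3 plate.py w2 10
```

```text
3.075 [439.5439567  209.90281026 180.18765221] [9.56731042e-05 9.91196808e-01 1.32396577e-01 1.57995739e-04] 91.19423631585825
5111.0 [255.57534247 177.07534247]
((439.84716796875, 209.27694702148438), (59.084476470947266, 94.0880126953125), 15.204858779907227)
[[399.0, 246.89999389648438], [423.70001220703125, 156.10000610351562], [480.70001220703125, 171.60000610351562], [456.0, 262.3999938964844]]
to centre [1.000e-01 6.000e-01 1.777e+02] [ 0.  -0.  -0.2]
```

View pics/w2.png

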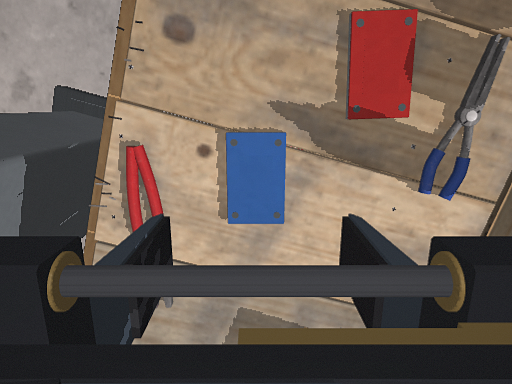

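The wrist view shows the blue plate at (256,177), measuring 59 x 94 mm and square to the jaws. The red plate is at (382,65). I'll descend now.

>>> carry_out --increments "0 1 50 0 0 0; 0 1 100 0 0 0; 0 1 140 0 0 0; 0 1 160 0 0 0; 0 1 170 0 0 0; 0 1 177 0 0 0; 0 1 177 0 0 0"

```text
clock: 4.0
eef_pos: [439.3, 209.9, 3.2]
orientation: [-0.0, 0.991, 0.133, 0.0]
force: [-0.5, 1.1, 1.3]
opening: 91.0
```

>>> carry_out --increments "0 0 0 0 0 0; 0 0 0 0 0 0; 0 0 0 0 0 0; 0 0 0 0 0 0; 0 0 0 0 0 0; 0 0 0 0 0 0; 0 0 0 0 0 0; 0 0 0 0 0 0" --jaw 50 --force 25

```text
clock: 5.0
eef_pos: [439.0, 210.2, 3.2]
orientation: [-0.0, 0.991, 0.133, 0.0]
force: [-1.1, 0.0, 7.0]
opening: 59.5
```

>>> carry_out --increments "0 0 -30 0 0 0; 0 0 -80 0 0 0; 0 0 -140 0 0 0; 0 0 -180 0 0 0; 0 0 -180 0 0 0; 0 0 -180 0 0 0"

```text
clock: 5.75
eef_pos: [438.3, 209.8, 182.1]
orientation: [0.0, 0.991, 0.133, -0.0]
force: [-1.4, -0.1, -2.6]
opening: 59.8
```

```bash
python3 plate.py w3 190; python3 - <<'E'
from h import *; from plant import ctrl
s=ctrl.get_state()
for t,y in [((540,80,180),3),((573.9,-57.7,150),-7.5)]: print(t,*[v.round(1) for v in inc(s,t,y)])
E
```

```text
5.75 [438.28680203 209.81680395 182.10974517] [ 1.09348090e-04  9.91125511e-01  1.32928559e-01 -4.55935630e-04] 59.80373677480926
11846.5 [255.72748268 212.17551963]
((433.0143737792969, 229.20062255859375), (58.94548034667969, 53.76053237915039), 15.30080509185791)
[[397.5, 247.39999389648438], [411.70001220703125, 195.5], [468.5, 211.10000610351562], [454.29998779296875, 262.8999938964844]]
to centre [  0.2 -20.1 179.6] [ 0.   0.1 -0.1]
(540, 80, 180) [ 64.2 152.    1.6] [ 0.   0.1 12.3]
(573.9, -57.7, 150) [ 60.6 293.8  31.6] [ 0.   0.1 22.8]
```

View pics/w3.png

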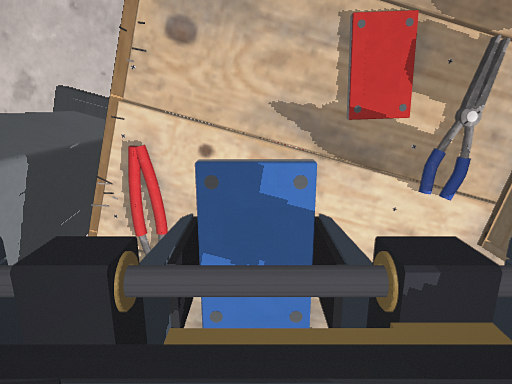

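>>> carry_out --increments "30 40 0 0 0 4; 50 90 0 0 0 8; 64 140 2 0 0 12; 64 190 5 0 0 16; 63 240 10 0 0 20; 61 280 20 0 0 23; 61 294 31 0 0 23; 61 294 31 0 0 23; 61 294 31 0 0 23"

```text
clock: 6.92
eef_pos: [574.8, -56.5, 151.6]
orientation: [-0.0, 0.998, -0.067, -0.0]
force: [-0.1, 1.0, -1.4]
opening: 59.6
```

```bash
python3 - <<'E'
from h import *; from plant import ctrl,eyes
s=ctrl.get_state(); print(s['clock'],s['eef_pos'],s['opening'],s['force'])
for t,y in [((573.9,-57.7,75),-7.5)]: print(t,*[v.round(1) for v in inc(s,t,y)])
for n in ['side','wrist']:
    p,d=eyes.camera(n); cv2.imwrite(f'pics/b_{n}.png',p[:,:,::-1])
E
```

```text
6.925 [574.79264774 -56.45024112 151.57963604] 59.59601866220957 [-0.07238757  1.02778327 -1.37203717]
(573.9, -57.7, 75) [-0.6  1.4 76.6] [-0.   0.1 -0.1]
```

View pics/b_wrist.png

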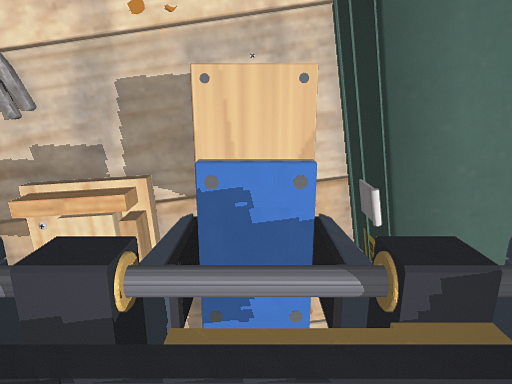

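View pics/b_side.png

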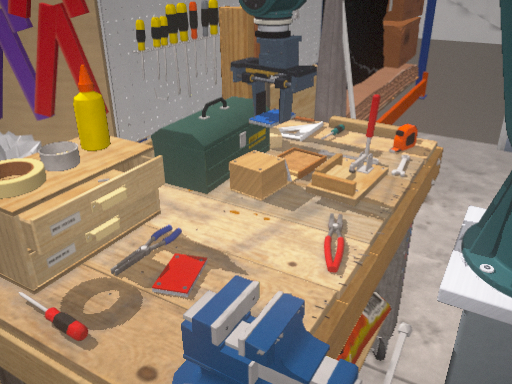

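The wrist view shows the plate held level and in line with the ledge, with its rear end at row 160. I'll lower it to just above the ledge.

>>> carry_out --increments "0 1 30 0 0 0; 0 1 55 0 0 0; 0 1 68 0 0 0; 0 1 74 0 0 0; 0 1 76 0 0 0; 0 1 76 0 0 0"

```text
clock: 7.78
eef_pos: [575.4, -58.5, 76.5]
orientation: [0.0, 0.998, -0.067, 0.0]
force: [0.7, 0.4, -2.2]
opening: 59.7
```

```bash
python3 - <<'E'
from h import *; from plant import ctrl,eyes
s=ctrl.get_state(); print(s['clock'],s['eef_pos'],s['opening'],s['force'])
m=eyes.camera_model('wrist')
p,d=eyes.camera('wrist'); cv2.imwrite('pics/c_wrist.png',p[:,:,::-1])
q=max(cv2.findContours(colmask(p,'blue'),0,1)[0],key=cv2.contourArea)[:,0]
r=cv2.minAreaRect(plane(m,q,82)[:,:2].astype(np.float32)); b=cv2.boxPoints(r)
y=np.radians(-7.5); x=np.array([np.cos(y),np.sin(y)]); u=np.array([np.sin(y),-np.cos(y)]); e=np.array([575.6,-44.8])
print(r,np.c_[(b-e)@x,(b-e)@u].round(1))
p,d=eyes.camera('side'); cv2.imwrite('pics/c_side.png',cv2.resize(p[60:230,200:400,::-1],None,fx=4,fy=3.5))
E
```

```text
7.775 [575.41291731 -58.47491739  76.49643144] 59.717840157818145 [ 0.6625802   0.37192915 -2.18665455]
((577.7554321289062, -39.34386444091797), (54.54884338378906, 59.902862548828125), 82.25594329833984) [[-28.6  21.5]
 [ 31.3  21.7]
 [ 31.5 -32.8]
 [-28.4 -33.1]]
```

View pics/c_wrist.png

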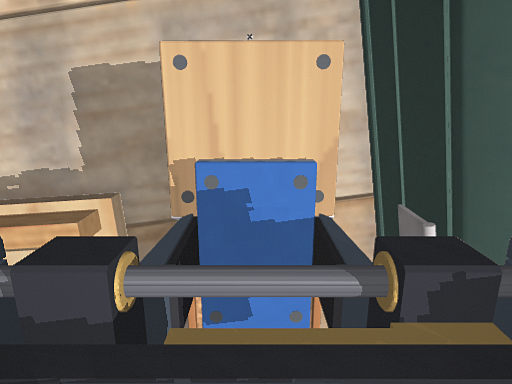

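View pics/c_side.png

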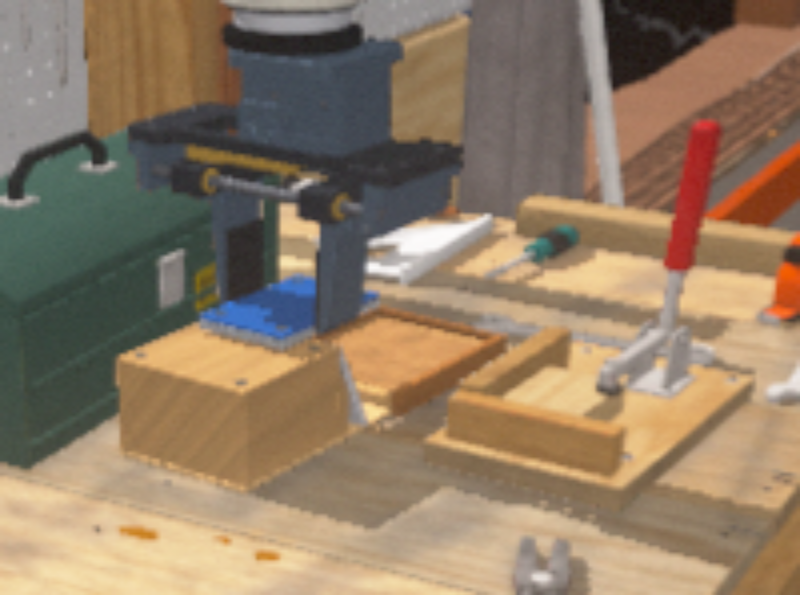

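```bash
python3 - <<'E'
from h import *; from plant import ctrl,eyes
m=eyes.camera_model('wrist'); s=ctrl.get_state(); print(s['eef_pos'],s['force'])
y=np.radians(-7.5); x=np.array([np.cos(y),np.sin(y)]); u=np.array([np.sin(y),-np.cos(y)]); e=np.array([575.6,-44.8])
P=plane(m,[(161,41),(344,41),(171,217)],70)[:,:2]; print(np.c_[(P-e)@x,(P-e)@u])
print(plane(m,[(197,160),(315,160)],82)[:,:2]@u-e@u)
E
```

```text
[575.41530981 -58.5081975   76.52454313] [ 0.08615475  0.2291255  -0.466768  ]
[[-43.5308873  -89.58707961]
 [ 44.1874052  -89.25506736]
 [-44.84198153  -0.7514467 ]]
[-34.00364318 -33.76696471]
```

>>> carry_out --increments "0 0 1 0 0 0; 0 0 2 0 0 0; 0 0 2 0 0 0"

```text
clock: 8.25
eef_pos: [575.0, -58.4, 73.9]
orientation: [-0.0, 0.998, -0.067, -0.0]
force: [0.4, -0.1, -2.8]
opening: 59.8
```

>>> carry_out --increments "0 0 0 0 0 0; 0 0 0 0 0 0; 0 0 0 0 0 0; 0 0 0 0 0 0; 0 0 0 0 0 0; 0 0 0 0 0 0; 0 0 0 0 0 0; 0 0 0 0 0 0; 0 0 0 0 0 0; 0 0 0 0 0 0" --jaw 91

```text
clock: 9.5
eef_pos: [575.0, -58.4, 73.9]
orientation: [-0.0, 0.998, -0.067, -0.0]
force: [0.7, -0.7, 0.3]
opening: 90.9
```

```bash
python3 - <<'E'
from h import *; from plant import ctrl,eyes
for n in ['side','wrist']:
    p,d=eyes.camera(n)
    if n=='side': p=cv2.resize(p[60:230,200:400],None,fx=4,fy=3.5)
    cv2.imwrite(f'pics/d_{n}.png',p[:,:,::-1])
E
```

```text
(no output)
```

View pics/d_wrist.png

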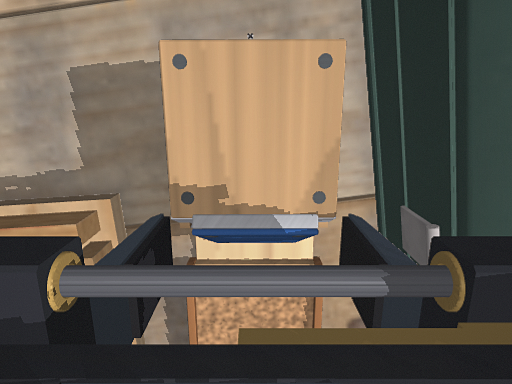

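View pics/d_side.png

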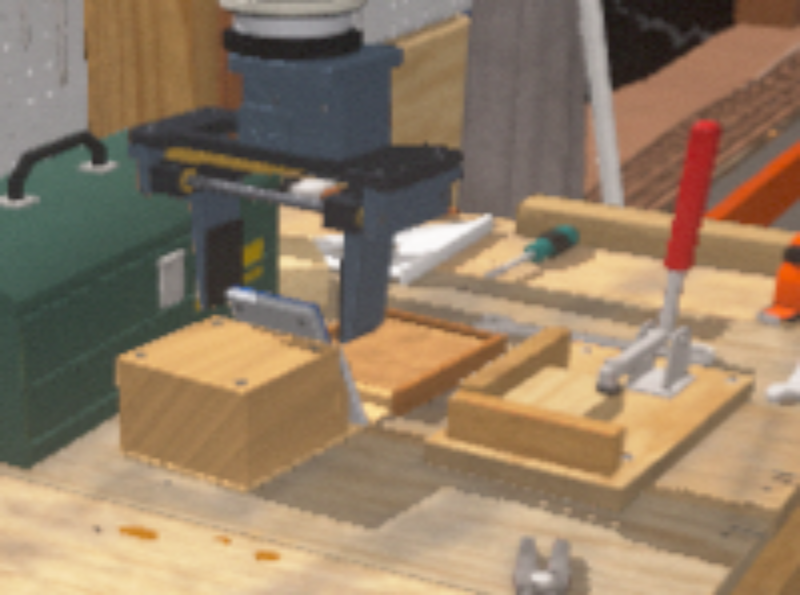

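The plate leans on the ramp with its toe in the groove and its upper edge at rows 215–240. I'll lift straight up, move behind it, close the jaws and lower.

>>> carry_out --increments "0 0 -20 0 0 0; 0 0 -45 0 0 0; 0 0 -60 0 0 0; 0 0 -60 0 0 0; 0 -35 -60 0 0 0; 0 -70 -60 0 0 0; 0 -70 -60 0 0 0"

```text
clock: 10.48
eef_pos: [584.2, 12.5, 133.2]
orientation: [-0.0, 0.998, -0.066, -0.0]
force: [-0.7, 0.3, -0.2]
opening: 90.9
```

>>> carry_out --increments "0 0 0 0 0 0; 0 0 0 0 0 0; 0 0 0 0 0 0; 0 0 0 0 0 0; 0 0 0 0 0 0; 0 0 0 0 0 0; 0 0 0 0 0 0; 0 0 0 0 0 0; 0 0 0 0 0 0; 0 0 0 0 0 0" --jaw 0

```text
clock: 11.72
eef_pos: [584.4, 10.9, 133.9]
orientation: [0.0, 0.998, -0.067, 0.0]
force: [-0.2, 0.1, -0.3]
opening: 0.4
```

```bash
python3 - <<'E'
from h import *; from plant import ctrl,eyes
s=ctrl.get_state(); print(s['clock'],s['eef_pos'],s['opening'],s['force'])
y=np.radians(-7.5); x=np.array([np.cos(y),np.sin(y)]); u=np.array([np.sin(y),-np.cos(y)]); e=np.array([575.6,-44.8])
print((s['eef_pos'][:2]-e)@x,(s['eef_pos'][:2]-e)@u)
t=e-55*u; print(inc(s,(*t,75.5),-7.5))
p,d=eyes.camera('wrist'); cv2.imwrite(f'pics/e_wrist.png',p[:,:,::-1])
E
```

```text
11.725 [584.44622444  10.91350398 133.94216426] 0.44706322820541233 [-0.18012232  0.13283894 -0.2627884 ]
1.4984722348488315 -56.391531217762264
(array([-1.49388021,  1.39628628, 58.4421684 ]), array([ 0.00087551, -0.00065686, -0.21629223]))
```

View pics/e_wrist.png

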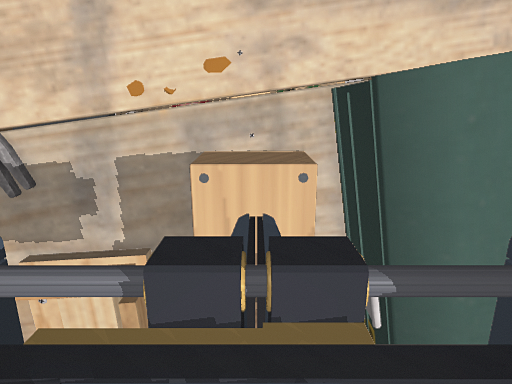

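>>> carry_out --increments "0 0 25 0 0 0; 0 0 45 0 0 0; 0 0 55 0 0 0; 0 0 58 0 0 0; 0 0 58 0 0 0"

```text
clock: 12.4
eef_pos: [584.7, 10.9, 76.2]
orientation: [-0.0, 0.998, -0.067, 0.0]
force: [-0.5, 0.3, -0.5]
opening: 0.5
```

>>> carry_out --increments "0 10 0 0 0 0; 0 20 0 0 0 0; 0 30 0 0 0 0; 0 38 0 0 0 0; 0 46 0 0 0 0; 0 54 0 0 0 0; 0 62 0 0 0 0; 0 70 0 0 0 0; 0 78 0 0 0 0; 0 86 0 0 0 0"

```text
clock: 13.65
eef_pos: [572.8, -74.8, 75.9]
orientation: [-0.0, 0.998, -0.067, -0.0]
force: [1.1, 0.1, -0.4]
opening: 0.3
```

```bash
python3 - <<'E'
from h import *; from plant import ctrl,eyes
s=ctrl.get_state(); print(s['clock'],s['eef_pos'],s['force'])
y=np.radians(-7.5);u=np.array([np.sin(y),-np.cos(y)]); e=np.array([575.6,-44.8])
print((s['eef_pos'][:2]-e)@u)
p,d=eyes.camera('side'); cv2.imwrite(f'pics/f_side.png',cv2.resize(p[60:230,200:400,::-1],None,fx=4,fy=3.5))
E
```

```text
13.65 [572.83002075 -74.83078771  75.94430579] [ 1.06952819  0.1170613  -0.39021152]
30.135425004432804
```

View pics/f_side.png

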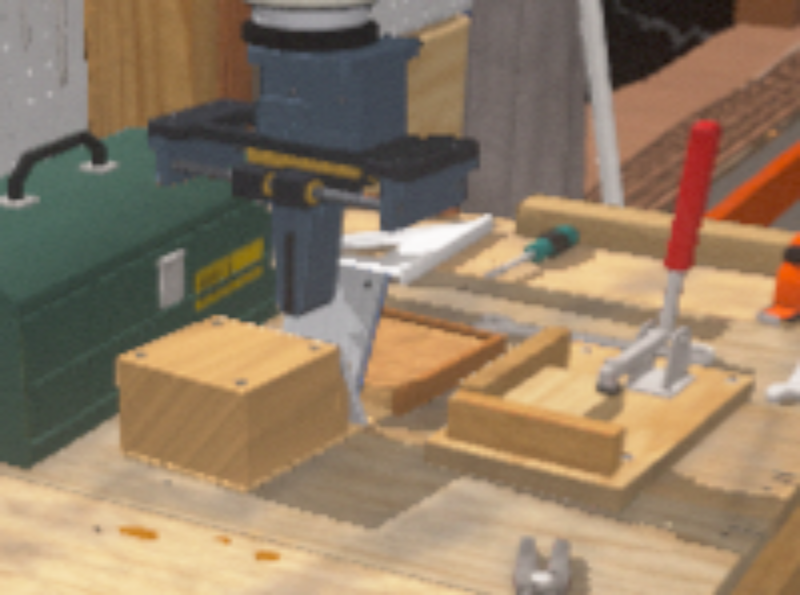

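The side view shows the plate near upright, with the fingers behind it at about (305,290) and the toe in the groove at (360,410). I'll carry on with the sweep.

>>> carry_out --increments "0 8 0 0 0 0; 0 16 0 0 0 0; 0 24 0 0 0 0; 0 31 0 0 0 0; 0 31 0 0 0 0; 0 31 0 0 0 0; 0 31 0 0 0 0"

```text
clock: 14.58
eef_pos: [568.7, -104.8, 75.9]
orientation: [-0.0, 0.998, -0.067, -0.0]
force: [0.1, 0.7, -0.6]
opening: 0.2
```

```bash
python3 - <<'E'
from h import *; from plant import ctrl,eyes
s=ctrl.get_state(); print(s['clock'],s['eef_pos'],s['force'])
for n in ['side','top']:
    p,d=eyes.camera(n)
    if n=='side': p=cv2.resize(p[60:230,200:400],None,fx=4,fy=3.5)
    cv2.imwrite(f'pics/g_{n}.png',p[:,:,::-1])
E
```

```text
14.575 [ 568.72547509 -104.81641425   75.90152413] [ 0.14724729  0.74967857 -0.56714577]
```

View pics/g_side.png

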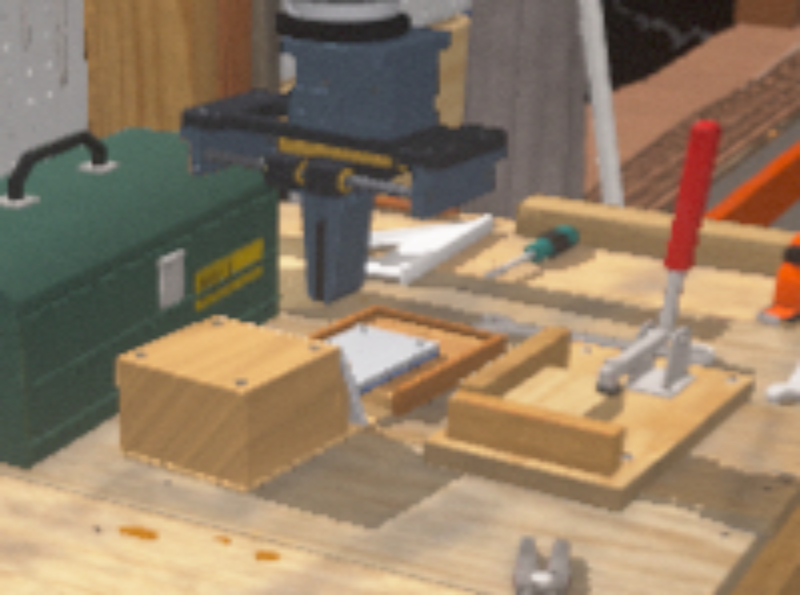

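The plate is in the tray steel face up, at about (390,355). I'll back off and check that it lies flat and in place.

>>> carry_out --increments "0 0 -50 0 0 0; 0 0 -110 0 0 0; 0 -20 -170 0 0 0; 0 -35 -200 0 0 0; 0 -35 -200 0 0 0; 0 -35 -200 0 0 0"

```text
clock: 15.42
eef_pos: [572.9, -70.3, 275.0]
orientation: [-0.0, 0.998, -0.067, -0.001]
force: [-0.6, -0.5, -0.3]
opening: 0.6
```

```bash
python3 - <<'E'
from h import *; from plant import ctrl,eyes
np.set_printoptions(suppress=True,precision=1)
s=ctrl.get_state(); print(s['clock'],s['eef_pos'],s['force'])
y=np.radians(-7.5); x=np.array([np.cos(y),np.sin(y)]); u=np.array([np.sin(y),-np.cos(y)]); e=np.array([575.6,-44.8])
for n in ['wrist','top']:
    m=eyes.camera_model(n); p,d=eyes.camera(n)
    cv2.imwrite(f'pics/h_{n}.png',p[:,:,::-1] if n=='wrist' else cv2.resize(p[120:250,150:450,::-1],None,fx=2.5,fy=2.5))
    G=np.mgrid[0:384,0:512]; px=np.c_[G[1].ravel(),G[0].ravel()]; dd=cv2.medianBlur(d,3)[px[:,1],px[:,0]]
    W=depth(m,px,np.maximum(dd,1)); L=np.c_[(W[:,:2]-e)@x,(W[:,:2]-e)@u,W[:,2]]
    g=p.reshape(-1,3).astype(int)
    k=(abs(L[:,0])<38)&(L[:,1]>20)&(L[:,1]<172)&(L[:,2]>8)&(L[:,2]<60)&(g[:,0]-g[:,2]<20)
    q=L[k]; print(n,k.sum())
    if k.sum()>50:
        A=np.c_[q[:,:2],np.ones(len(q))]; f=np.linalg.lstsq(A,q[:,2],rcond=None)[0]
        print('z med',np.median(q[:,2]),'tilt',f,cv2.minAreaRect(q[:,:2].astype(np.float32)),'1-99%',np.percentile(q,[1,99],axis=0))
E
```

```text
15.425 [572.9 -70.3 275. ] [-0.6 -0.5 -0.3]
wrist 2357
z med 23.295607540880493 tilt [ 0.   0.1 19.2] ((-0.19742202758789062, 75.87921142578125), (75.54540252685547, 111.70494842529297), 0.0637524425983429) 1-99% [[-29.9  20.2  11.4]
 [ 30.3 115.4  25. ]]
top 1262
z med 24.21572319023003 tilt [ 0.  0. 23.] ((-1.6754608154296875, 75.91223907470703), (73.49959564208984, 112.71249389648438), 1.2155598402023315) 1-99% [[-29.5  21.3  16. ]
 [ 27.7 131.   26.3]]
```

View pics/h_wrist.png

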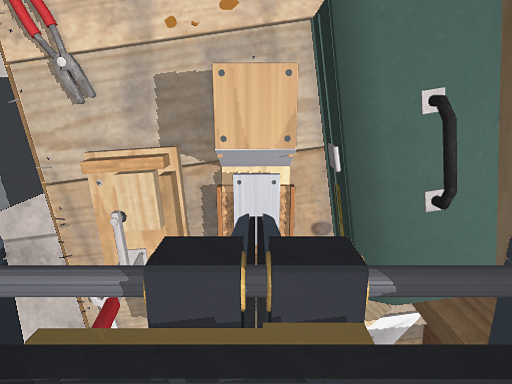

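View pics/h_top.png

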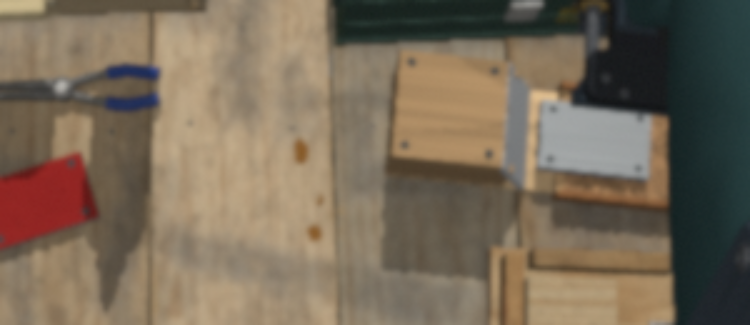

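>>> carry_out --increments "0 -40 0 0 0 0; 0 -80 0 0 0 0; 0 -110 0 0 0 0; 0 -110 0 0 0 0; 0 -110 0 0 0 0"

```text
clock: 16.15
eef_pos: [587.8, 38.0, 275.1]
orientation: [0.0, 0.998, -0.067, -0.001]
force: [0.6, 0.1, 0.8]
opening: 0.2
```

```bash
python3 - <<'E'
from h import *; from plant import ctrl,eyes
np.set_printoptions(suppress=True,precision=1)
s=ctrl.get_state(); print(s['clock'],s['eef_pos'],s['force'])
y=np.radians(-7.5); x=np.array([np.cos(y),np.sin(y)]); u=np.array([np.sin(y),-np.cos(y)]); e=np.array([575.6,-44.8])
n='top'; m=eyes.camera_model(n); p,d=eyes.camera(n)
cv2.imwrite('pics/i_top.png',cv2.resize(p[90:280,100:450,::-1],None,fx=2.2,fy=2.2))
g=p.astype(int); k=((g[:,:,0]-g[:,:,2]<15)&(g.min(2)>100)).astype(np.uint8); k[:,:362]=0;k[:,440:]=0;k[:140]=0;k[215:]=0
q=max(cv2.findContours(k*255,0,1)[0],key=cv2.contourArea)[:,0]
P=plane(m,q,24)[:,:2]; L=np.c_[(P-e)@x,(P-e)@u]; print(cv2.minAreaRect(L.astype(np.float32)))
mm=cv2.medianBlur(d,3); i=np.argwhere(k>0)[:,::-1]; W=depth(m,i,mm[i[:,1],i[:,0]]); l=(W[:,:2]-e)@u
print([ (a,round(float(np.median(W[(l>a)&(l<a+20),2])),1)) for a in range(40,130,20)])
r=max(cv2.findContours(colmask(p,'red'),0,1)[0],key=cv2.contourArea)[:,0]; print('red',cv2.minAreaRect(plane(m,r,10)[:,:2].astype(np.float32)))
E
```

```text
16.15 [587.8  38.  275.1] [0.6 0.1 0.8]Traceback (most recent call last):
  File "<stdin>", line 8, in <module>
ValueError: max() iterable argument is empty
```

View pics/i_top.png

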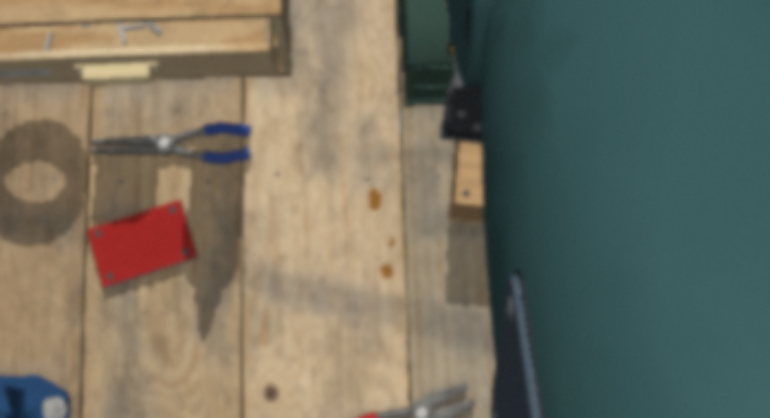

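The arm now hides the tray from the top camera, so I'll use the wrist camera instead.

```bash
python3 - <<'E'
from h import *; from plant import ctrl,eyes
y=np.radians(-7.5); x=np.array([np.cos(y),np.sin(y)]); u=np.array([np.sin(y),-np.cos(y)]); e=np.array([575.6,-44.8])
s=ctrl.get_state()
# shift needed so that camera sees the tray: go 160 further along tray, up
print(inc(s,(*(e+150*u),270),-7.5))
E
```

```text
(array([ -0.40190965, 233.50642684,   5.36406591]), array([ 0.01591311,  0.0557631 , -0.25534667]))
```

>>> carry_out --increments "0 50 0 0 0 0; 0 110 0 0 0 0; 0 170 0 0 0 0; 0 220 0 0 0 0; 0 235 0 0 0 0; 0 235 0 0 0 0"

```text
clock: 16.95
eef_pos: [556.2, -195.2, 275.7]
orientation: [-0.0, 0.998, -0.068, -0.0]
force: [-0.7, 0.1, -0.3]
opening: 0.5
```

```bash
python3 - <<'E'
from h import *; from plant import ctrl,eyes
np.set_printoptions(suppress=True,precision=1)
y=np.radians(-7.5); x=np.array([np.cos(y),np.sin(y)]); u=np.array([np.sin(y),-np.cos(y)]); e=np.array([575.6,-44.8])
n='wrist'; m=eyes.camera_model(n); p,d=eyes.camera(n)
cv2.imwrite('pics/j_wrist.png',p[:,:,::-1])
g=p.astype(int); k=((g[:,:,0]-g[:,:,2]<15)&(g.min(2)>120)).astype(np.uint8); k[:,:200]=0;k[:,320:]=0;k[235:]=0
cs=cv2.findContours(k*255,0,1)[0]
for q in cs:
    if cv2.contourArea(q)<400: continue
    q=q[:,0]; P=plane(m,q,24)[:,:2]; L=np.c_[(P-e)@x,(P-e)@u]; print(q.mean(0),cv2.minAreaRect(L.astype(np.float32)))
mm=cv2.medianBlur(d,3); i=np.argwhere(k>0)[:,::-1]; W=depth(m,i,mm[i[:,1],i[:,0]]); l=(W[:,:2]-e)@u
print([ (a,round(float(np.median(W[(l>a)&(l<a+20),2])),1)) for a in range(40,130,20)])
E
```

```text
[255.6 108.8] ((0.6833667755126953, 85.30648803710938), (59.16792297363281, 94.80570220947266), 0.0497618094086647)
[256.5  41.8] ((-0.7982063293457031, 10.813780784606934), (99.64583587646484, 41.334266662597656), 0.3530574440956116)
[(40, 23.3), (60, 23.3), (80, 23.4), (100, 23.4), (120, 23.4)]
```

View pics/j_wrist.png

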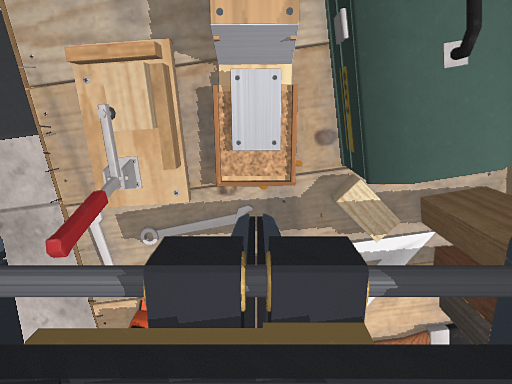

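The wrist view shows the plate bare steel up at (256,109), flat, and 85 mm ahead of the edge. I'll hand the job in.

```bash
python3 - <<'E'
from plant import ctrl
print(ctrl.job_done(), ctrl.get_state()['clock'])
E
```

```text
the job is handed in; nothing more can be done
the job is handed in; nothing more can be done
```

The blue plate is in the tray, bare steel face up, and I handed the job in at about 17 s. No verdict was reported.

**What I did:** I gripped the plate across its 60 mm width and laid it lengthwise over the ramp edge, with its centre about 14 mm ahead. I let go and it slid down, toe in the groove, and leaned on the ramp. Then I swept the closed fingers about 6 mm above the ledge until it fell into the tray.

**Last checks:**
- **Position:** the plate's centre is 85.3 mm ahead of the ramp edge (85 wanted) and 0.7 mm to one side, with no measurable yaw.
- **Flatness:** its top is level at 23.3–23.4 mm, where 24 mm was expected; the calibration is only good to about 2 mm.
- **Clearance:** the fingers are about 250 mm above the plate, and the measured force is near zero.
- **Red plate:** the gripper never came near it. It looked undisturbed in the later top view, but I did not re-measure its position.

**Failed or disagreed:**
- One top-camera check failed because the arm hid the tray. I repeated it with the wrist camera.
- The top and wrist views disagreed on the ramp edge by about 2 mm, so I used a value in between.

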